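Set out the tea jars in reverse order, skipping the double

ROBOT

A 7-joint arm with a two-finger parallel gripper is mounted at the origin on the work surface. World frame = base frame: x ahead of the robot, y to its left, z up, the work surface at z = 0. Lengths are in mm, angles in rad, forces in N, time in s.
With the tool pointing down it reaches from about 400 to 850 mm from the base axis. Payload 6.9 kg.
Tool frame: the origin (TCP) lies between the finger pads; the fingertips stand 19 mm ahead of it and the grasp point (between the pads) is the TCP; z points along the fingers, y is the line along which they close (so a half turn about z gives the same grasp; the last joint's range is limited). The gripper opens to 85 mm and grips with 20 to 120 N. Pads are 22 mm wide; open, the fingers measure 114 mm over their backs; the gripper's body (76 mm by 85 mm) begins 54 mm behind the grasp point. The pads swing forward as they close: fully open they stand 13 mm farther back than shut.
Start: joints at [1.312, 0.507, -0.238, 1.5, 0.126, 1.149, -0.155], TCP at [222.363, -584.095, 250.275] pointing down, gripper open.
Joint ranges: [-3.08, 3.08], [-0.24, 2.05], [-1.43, 1.35], [0, 2.5], [-1.52, 4.66], [0.17, 1.96], [-2.89, 2.89]. Speed limits (rad/s): [2.39, 2.39, 3.14, 3.14, 3.14, 3.14, 3.14].

INTERFACE

Orientations are given as a unit quaternion [x, y, z, w].
In Python, from bench import env gives the robot as it stands.
- The arm moves only by the tool jog_arm, never from a script. Its argument "plan" is a list of rows, each an object with "travel": the shift along the tool's x, y, z in m, a list of three; "yaw": the turn about the tool's z in degrees; "jaw": the opening, from 0 (shut) to 1 (fully open). In form: [{"travel": [x, y, z], "yaw": yaw, "jaw": jaw}, ...]. A call has 1 to 20 rows; each row is the pose to reach, as a shift and turn from the pose commanded when the call began, along the tool's axes at that moment; what a row does not reach only later rows make up. A row lasts 1/10 s, in which the tool goes at most 50 mm and 8.59 degrees, less where a joint would pass 70% of its speed; a pose out of reach is approached as far as the arm can. A call with a gripper value outside its range is refused whole. The fingers move at their own pace and stop on an object; "newtons" is the grip in N (left out, the last holds). Time passes only in rows, so rows that repeat a pose let the fingers close. It gives the time, the measured TCP pose, the force, the opening and the grip force at its end, in the units of the state.
- env.observe(): the state, without advancing time (a new reading comes with each control period).
- env.grab_frame(name): name is "side" or "top"; returns a dict with "color" (480x640x3 uint8, red, green, blue), "z_map" (480x640 float32, mm along the optical axis (not along the pixel's ray), 0 where there is no reading), "fovy" (degrees; the focal length in pixels is half the picture's height over the tangent of half this angle, whatever the lens; pixels are square), "cx", "cy" (the principal point, pixels), "position" and "orientation" of the camera in the world. Camera axes: x right, y up, looking along -z (the intrinsics and any distortion apply to the point x, -y, -z); pixel columns grow to the right and rows downward; lengths in mm; the calibration is good to about 2 mm. A picture is of the moment at which its call begins.
- env.finish_job(): hands the job in; it is judged then, once.
The state is a dict: "clock": time; "joint_positions": joint angles; "qd": joint speeds; "joint_torque": joint torques, N m; "ee_pos": TCP position; "tool_rot": TCP orientation; "wrist_force": force on the tool from outside, world axes, zero at the start; "ft_torque": the same for the moment, N m; "grip_width": opening from 0.0 (shut) to 1.0 (fully open); "grip_force": force on a finger pad.
Only numpy, scipy, OpenCV 4.12 (cv2) and the standard library are available. Lean on these libraries where they do the work, as an engineer would, in place of code of your own. Each camera call takes 0.05 s, during which the arm holds its last target. There are 200 camera calls.

TASK

The white display rack should show one tea jar of each glaze. The green glaze is already on show, so leave that jar and its green double in the wooden carrier alone, and move the other three jars from the carrier into the three free bays of the display rack, in the reverse of the order, side to side, in which they stood in the carrier. Set each jar down upright in its own bay without dropping it or knocking any over, and let go.

Things in the scene. Friction and masses are not known exactly. Their poses are not given: they have to be found in the camera images.
- red (a point): red glazed tea jar starting in some bay of the wooden carrier: a closed upright round jar with straight sides, 52 mm in diameter, 54 mm high plus a small pale wooden lid knob (14 mm across, 8 mm high), 62 mm in all, about 0.2 kg. This point lies on its axis, half-way up (31 mm above its underside); z points up along the axis.
- yellow (a point): yellow glazed tea jar starting in some bay of the wooden carrier: a closed upright round jar with straight sides, 52 mm in diameter, 54 mm high plus a small pale wooden lid knob (14 mm across, 8 mm high), 62 mm in all, about 0.2 kg. This point lies on its axis, half-way up (31 mm above its underside); z points up along the axis.
- blue (a point): blue glazed tea jar starting in some bay of the wooden carrier: a closed upright round jar with straight sides, 52 mm in diameter, 54 mm high plus a small pale wooden lid knob (14 mm across, 8 mm high), 62 mm in all, about 0.2 kg. This point lies on its axis, half-way up (31 mm above its underside); z points up along the axis.
- green (a point): green glazed tea jar starting in some bay of the wooden carrier, behind a green chip: the double of the one on display: a closed upright round jar with straight sides, 52 mm in diameter, 54 mm high plus a small pale wooden lid knob (14 mm across, 8 mm high), 62 mm in all, about 0.2 kg. This point lies on its axis, half-way up (31 mm above its underside); z points up along the axis.
- shown (a point): green glazed tea jar already standing in some bay of the white display rack at the start: a closed upright round jar with straight sides, 52 mm in diameter, 54 mm high plus a small pale wooden lid knob (14 mm across, 8 mm high), 62 mm in all, about 0.2 kg. This point lies on its axis, half-way up (31 mm above its underside); z points up along the axis.
- chip_red: flat red glaze chip, 18 x 50 x 5 mm, fixed on the carrier's ledge directly in front of the bay in which the red jar stands at the start (the bay's centre is 49 mm along +x of the carrier's axes from it); it stays there and so keeps the record of the starting order. Origin: centre of its underside.
- chip_yellow: flat yellow glaze chip, 18 x 50 x 5 mm, fixed on the carrier's ledge directly in front of the bay in which the yellow jar stands at the start (the bay's centre is 49 mm along +x of the carrier's axes from it); it stays there and so keeps the record of the starting order. Origin: centre of its underside.
- chip_blue: flat blue glaze chip, 18 x 50 x 5 mm, fixed on the carrier's ledge directly in front of the bay in which the blue jar stands at the start (the bay's centre is 49 mm along +x of the carrier's axes from it); it stays there and so keeps the record of the starting order. Origin: centre of its underside.
- carrier: brown wooden carrier, fixed, 328 x 98 mm, four bays in a row along its y, centres at y = -120, -40, +40, +120 mm, x = 0, each 64 mm (x) by 72 mm (y) inside, between low walls 6 mm high, bay floor 14 mm above its origin; a ledge on its -x side bears four chips. Origin: on the table under the middle of the row; x away from the robot, y to its left (yaw varies a little). Carrier and display may swap, near or far.
- display: white steel display rack, fixed, 328 x 74 mm, four bays in a row along its y, centres at y = -120, -40, +40, +120 mm, x = 0, each 64 mm (x) by 72 mm (y) inside, between low walls 8 mm high, lined with cork pads whose top, where a jar stands, is 42 mm above the origin. Origin: on the table under the middle of the row; x away from the robot, y to its left (yaw varies a little).
Things that resemble listed ones, but are neither listed nor needed, are in the scene too. Leave any pink look-alike of the part that bears yellow alone. Leave any pink look-alike of the part that bears shown alone.

How it is judged:
By the outcome, as a careful person would: the job done as asked, in the order asked, and still so for the second after the job is handed in, with the robot touching nothing.
It also fails if it takes over 93 s, if anything falls off the work surface, if the arm or the gripper's body presses on something with over 40 N, if the wrist force passes 120 N, or if a joint passes its speed limit or range.

## Working session

There is one attempt and no reset: what is moved stays moved. The work goes in short steps, Python scripts to look and compute and a tool call to move; the robot and the scene stay as the last step left them, time stands still between calls to the robot, and variables do not carry over. Pictures are saved under pics/ and viewed, at most 14 in all, crops included, and the job is handed in when it is done.

Besides the shell and the picture viewer there is one more tool, called after "Emit:" as name(argument=value, ...), one argument or row to a line, values as JSON. jog_arm: Moves the arm, as the interface text tells. Its arguments: {"type":"object","properties":{"plan":{"type":"array","items":{"type":"object","properties":{"travel":{"type":"array","items":{"type":"number"}},"yaw":{"type":"number"},"jaw":{"type":"number"}}}},"newtons":{"type":"number"}},"required":["plan"]}

```bash
mkdir -p pics; ls; python3 - <<'E'
from bench import env
import cv2,pickle
s=env.observe();print({k:s[k] for k in('clock','ee_pos','tool_rot','wrist_force','grip_width')})
for n in('top','side'):
    f=env.grab_frame(n);pickle.dump(f,open(n+'.pkl','wb'));cv2.imwrite(f'pics/{n}0.png',f['color'][...,::-1])
    print(n,{k:v for k,v in f.items() if k not in('color','z_map')})
E
```

```text
pics
{'clock': 0.0, 'ee_pos': array([ 222.16408382, -583.69848563,  249.43705839]), 'tool_rot': array([ 9.83500634e-01,  1.80902547e-01, -1.67602641e-04, -8.62559514e-04]), 'wrist_force': array([0.30778693, 0.22252471, 0.17034958]), 'grip_width': 0.9983706215792101}
top {'fovy': 51.44008238504684, 'cx': 315.7077256756228, 'cy': 243.54464847427954, 'position': array([513.28951644,  -5.72660485, 743.48724287]), 'orientation': array([-0.04850658,  0.0438673 ,  0.71081306, -0.70033389])}
side {'fovy': 54.12536175404412, 'cx': 323.33345392453145, 'cy': 241.02683349907343, 'position': array([ 208.24902379, -327.90376933,  508.18169029]), 'orientation': array([ 0.3628362 , -0.16885054, -0.36390751,  0.84107711])}
```

View pics/top0.png

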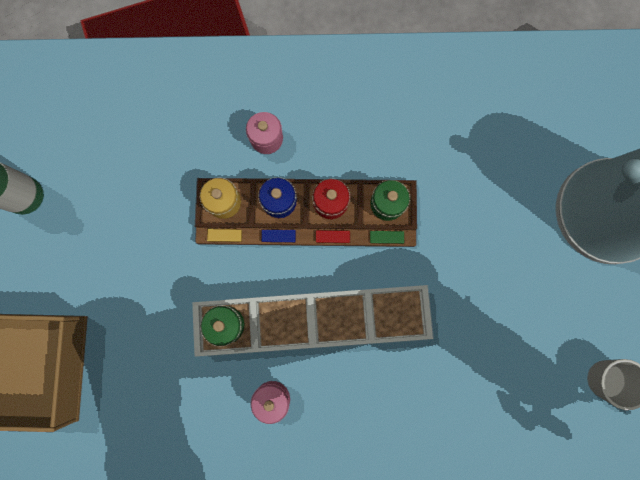

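View pics/side0.png

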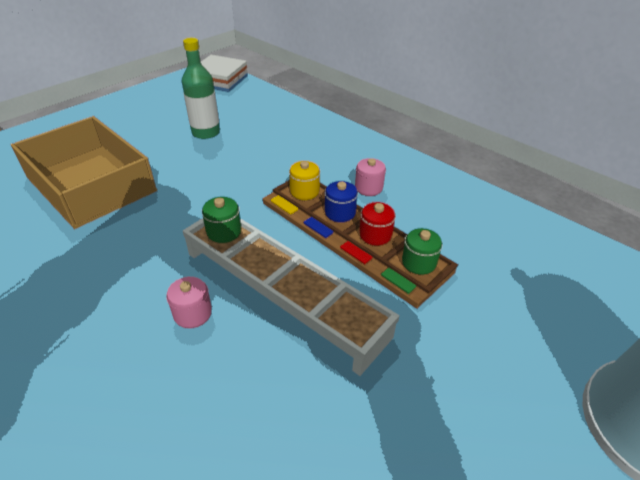

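The top view shows the carrier on the far side. From left (+y) to right its jars are yellow (220,197), blue (278,197), red (332,197) and green (391,200). The chips at row 236 match that order. The display is on the near side, with the green shown jar at (222,326) and free bays at (283,322), (340,318) and (399,314). The pink look-alikes are at (265,133) and (270,403). The reverse order from left to right is therefore red, blue, yellow.

```bash
cat > h.py <<'E'
import numpy as np,cv2
from scipy.spatial.transform import Rotation as R
def pts(f):
    h,w=f['z_map'].shape;F=h/2/np.tan(np.radians(f['fovy']/2))
    v,u=np.mgrid[:h,:w];z=f['z_map'].astype(float)
    P=np.stack([(u-f['cx'])/F*z,-(v-f['cy'])/F*z,-z],-1)
    W=P@R.from_quat(f['orientation']).as_matrix().T+f['position'];W[z==0]=np.nan
    return W
HUE={'yellow':(22,32),'blue':(112,126),'red':(0,6),'green':(55,75),'pink':(160,176)}
def mask(f,c):
    hsv=cv2.cvtColor(f['color'],cv2.COLOR_RGB2HSV);a,b=HUE[c]
    m=cv2.inRange(hsv,(a,130 if c!='pink' else 90,40),(b,255,255))
    return cv2.morphologyEx(m,cv2.MORPH_OPEN,np.ones((3,3)))
def jars(f):
    W=pts(f)
    for c in HUE:
        n,l,s,ce=cv2.connectedComponentsWithStats(mask(f,c))
        for i in range(1,n):
            if s[i,4]<150: continue
            Q=W[l==i];Q=Q[~np.isnan(Q[:,2])]
            if len(Q)<50: continue
            zt=np.percentile(Q[:,2],90);T=Q[Q[:,2]>zt-6][:,:2].astype(np.float32)
            (x,y),r=cv2.minEnclosingCircle(T)
            yield c,ce[i].round(),s[i,4],Q.min(0).round(),Q.max(0).round(),round(zt,1),(round(x,1),round(y,1),round(r,1)),np.median(Q,0).round(1)
E
python3 - <<'E'
import pickle,numpy as np
from h import *
for n in('top','side'):
    f=pickle.load(open(n+'.pkl','rb'));print(n)
    for j in jars(f):print(*j)
    W=pts(f)
    if n=='top':
        for p in [(283,322),(340,318),(399,314),(197,328),(429,310),(312,318),(254,322),(368,315),(100,250),(500,300),(500,60),(610,215),(560,205),(625,385),(595,385),(635,170)]:
            print(p,W[p[1],p[0]].round(1))
E
```

```text
top
yellow [226. 235.] 225 [616. 110.  14.] [631. 152.  22.] 19.7 (623.8, 131.0, 21.5) [623.1 130.5  18.2]
blue [277. 195.] 860 [648.  27.  59.] [697.  75.  71.] 67.4 (672.1, 51.9, 24.8) [669.9  50.9  65.5]
blue [278. 236.] 396 [613.  30.  14.] [630.  77.  21.] 19.7 (621.5, 53.7, 25.0) [621.4  53.7  18.2]
pink [268. 144.] 326 [749.  47.   8.] [773.  92.  51.] 48.5 (765.3, 69.1, 23.5) [753.1  65.1  36.1]
pink [270. 392.] 429 [387.  40.  17.] [413.  87.  56.] 53.7 (396.2, 64.9, 22.3) [403.1  61.4  50.7]
(283, 322) [496.1  45.4  41.4]
(340, 318) [500.5 -34.2  40.6]
(399, 314) [ 504.8 -116.5   40.7]
(197, 328) [489.7 164.4  45. ]
(429, 310) [ 509.8 -157.    47.9]
(312, 318) [501.1   4.8  46.6]
(254, 322) [496.8  84.9  48.3]
(368, 315) [504.1 -72.6  47.8]
(100, 250) [606.6 324.8  -2.4]
(500, 300) [ 522.7 -273.2   -1. ]
(500, 60) [ 8.987e+02 -2.965e+02 -3.000e-01]
(610, 215) [ 628.7 -384.2  105. ]
(560, 205) [ 661.2 -364.9   15.2]
(625, 385) [ 399.  -442.3    5.1]
(595, 385) [ 403.4 -386.    30.3]
(635, 170) [ 661.8 -359.6  201.1]
side
yellow [191.  44.] 168 [677. 425. 176.] [703. 453. 192
[... 1091 characters left out ...]
.  89.] [517. 146.  98.] 96.0 (493.4, 121.0, 25.0) [487.3 114.3  94.1]
green [223. 230.] 612 [468.  95.  48.] [507. 129.  86.] 80.8 (487.5, 112.9, 23.1) [480.3 101.5  67.7]
green [423. 242.] 558 [ 641. -134.   60.] [688. -86.  69.] 68.0 (666.0, -109.2, 25.4) [ 658.2 -114.9   66.2]
green [419. 262.] 579 [ 640. -136.   20.] [670. -90.  57.] 52.4 (658.1, -112.8, 24.2) [ 644.6 -120.3   39.8]
green [398. 280.] 355 [ 607. -132.   13.] [631. -83.  21.] 20.0 (617.9, -108.4, 25.9) [ 616.8 -108.2   18.9]
pink [369. 178.] 813 [747.  44.   7.] [795.  92.  56.] 53.2 (771.9, 68.5, 23.9) [758.9  60.   41.3]
pink [189. 304.] 1410 [361.  35.   7.] [411.  86.  57.] 53.3 (387.0, 61.6, 25.2) [378.5  47.3  45.8]
```

```bash
python3 - <<'E'
import pickle,numpy as np
from h import *
guess={'yellow':(673,130),'blue':(671,50),'red':(668,-28),'green':(666,-109),'shown':(493,121)}
for n in('top','side'):
    f=pickle.load(open(n+'.pkl','rb'));W=pts(f)
    for k,g in guess.items():
        z0=98 if k=='shown' else 70
        d=np.hypot(W[...,0]-g[0],W[...,1]-g[1])
        m=(d<38)&(abs(W[...,2]-z0+2)<5);(x,y),r=cv2.minEnclosingCircle(W[m][:,:2].astype(np.float32))
        kn=(d<38)&(W[...,2]>z0+4);hc=W[kn].mean(0) if kn.any() else None
        print(n,k,m.sum(),(round(x,1),round(y,1),round(r,1)),'knob',kn.sum(),hc,np.nanmedian(W[m][:,2]))
    # rack footprint
    m=(W[...,2]>36)&(W[...,2]<56)&(abs(W[...,0]-500)<65)&(abs(W[...,1]-4)<185)
    m=cv2.morphologyEx(m.astype(np.uint8),cv2.MORPH_OPEN,np.ones((3,3)))
    k,l,s,c=cv2.connectedComponentsWithStats(m);i=1+s[1:,4].argmax()
    Q=W[l==i][:,:2].astype(np.float32);print(n,'rack',cv2.minAreaRect(Q),len(Q))
f=pickle.load(open('top.pkl','rb'))
cv2.imwrite('pics/crop.png',cv2.resize(f['color'][160:370,180:450,::-1],None,fx=2.8,fy=2.8))
E
```

```text
top yellow 821 (672.9, 134.0, 24.9) knob 63 [673.21849056 133.85172193  75.31212249] 65.56149297157253
top blue 822 (672.4, 52.0, 24.7) knob 62 [672.68477625  52.06104834  75.62298164] 65.6948077899313
top red 830 (669.6, -23.6, 24.9) knob 52 [669.41845296 -23.71835708  75.35332956] 65.68630806797688
top green 839 (666.4, -107.2, 24.6) knob 63 [ 665.9730809  -106.90980276   75.54118566] 65.56163313883508
top shown 1010 (494.1, 123.3, 25.0) knob 76 [493.97151306 123.90701496 103.75192853] 93.83101716503859
top rack ((498.337646484375, 5.7087554931640625), (74.15924072265625, 329.1835021972656), 3.3655903339385986) 11434
side yellow 377 (671.2, 132.0, 26.9) knob 33 [672.53047354 131.54758421  75.77005897] 66.309736513634
side blue 434 (672.0, 49.3, 25.7) knob 41 [671.65401413  49.47485851  75.68865472] 66.38798128857977
side red 507 (669.3, -25.9, 24.8) knob 47 [668.52286184 -26.40577399  76.0162855 ] 66.27382242070757
side green 616 (665.2, -109.1, 25.7) knob 54 [ 665.41608338 -110.0231226    75.74344486] 66.32683570609194
side shown 572 (493.6, 121.3, 25.3) knob 53 [493.27677722 121.09970276 103.84884786] 94.26850745570329
side rack ((498.49658203125, 4.2384033203125), (76.84856414794922, 328.864990234375), 3.3745317459106445) 10234
```

View pics/crop.png

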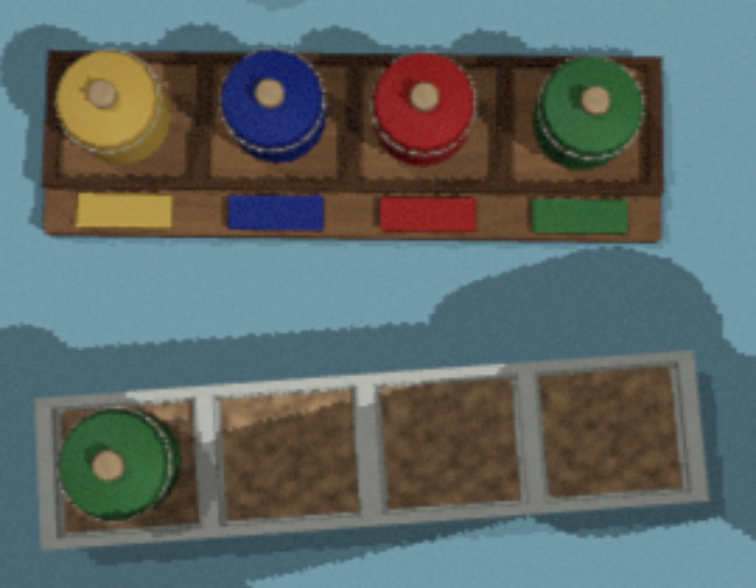

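The crop confirms it: yellow, blue, red and green from left to right, matching the chips, with three empty cork bays right of the shown jar. Top and side views agree on the positions within 3 mm. I'll move above yellow first.

Emit:
jog_arm(
  plan=[
    {"travel": [0.02, -0.015, 0], "yaw": -2, "jaw": 1},
    {"travel": [0.056, -0.042, 0], "yaw": -6, "jaw": 1},
    {"travel": [0.094, -0.071, 0], "yaw": -10, "jaw": 1},
    {"travel": [0.131, -0.099, 0], "yaw": -14, "jaw": 1},
    {"travel": [0.169, -0.127, 0], "yaw": -18, "jaw": 1},
    {"travel": [0.206, -0.156, 0], "yaw": -22, "jaw": 1},
    {"travel": [0.244, -0.184, 0], "yaw": -26, "jaw": 1},
    {"travel": [0.282, -0.212, 0], "yaw": -30, "jaw": 1},
    {"travel": [0.319, -0.24, 0], "yaw": -34, "jaw": 1},
    {"travel": [0.357, -0.269, 0], "yaw": -38, "jaw": 1},
    {"travel": [0.394, -0.297, 0], "yaw": -42, "jaw": 1},
    {"travel": [0.432, -0.325, 0], "yaw": -46, "jaw": 1},
    {"travel": [0.469, -0.353, 0], "yaw": -50, "jaw": 1},
    {"travel": [0.507, -0.382, 0], "yaw": -54, "jaw": 1},
    {"travel": [0.545, -0.41, 0], "yaw": -58, "jaw": 1},
    {"travel": [0.582, -0.438, 0], "yaw": -62, "jaw": 1},
    {"travel": [0.62, -0.467, 0], "yaw": -66, "jaw": 1},
    {"travel": [0.657, -0.495, 0.02], "yaw": -69.2, "jaw": 1},
    {"travel": [0.676, -0.509, 0.04], "yaw": -69.2, "jaw": 1},
    {"travel": [0.676, -0.509, 0.05], "yaw": -69.2, "jaw": 1},
  ],
  newtons=40,
)

```text
clock: 2.1
ee_pos: [672.5, 136.8, 197.3]
tool_rot: [0.705, 0.709, -0.0, -0.002]
wrist_force: [-0.1, -0.7, -0.8]
grip_width: 0.998
grip_force: 0.0
```

Emit:
jog_arm(
  plan=[
    {"travel": [0, 0, 0.02], "yaw": 0, "jaw": 1},
    {"travel": [0, 0, 0.05], "yaw": 0, "jaw": 1},
    {"travel": [0, 0, 0.05], "yaw": 0, "jaw": 1},
    {"travel": [0, 0, 0.05], "yaw": 0, "jaw": 1},
  ],
)

```text
clock: 2.5
ee_pos: [672.8, 131.1, 150.4]
tool_rot: [0.707, 0.707, -0.001, -0.0]
wrist_force: [0.0, 0.2, 0.1]
grip_width: 0.999
grip_force: 0.0
```

```bash
python3 - <<'E'
from bench import env
import cv2
s=env.observe();print(s['ee_pos'],s['tool_rot'],s['qd'].round(3))
f=env.grab_frame('side');cv2.imwrite('pics/s1.png',f['color'][60:300,180:500,::-1])
E
```

```text
[672.7761675  131.05527859 150.41132165] [ 7.07195605e-01  7.07017615e-01 -6.50183532e-04 -2.11466055e-04] [-0.001 -0.026 -0.018 -0.032 -0.004 -0.    -0.003]
```

View pics/s1.png

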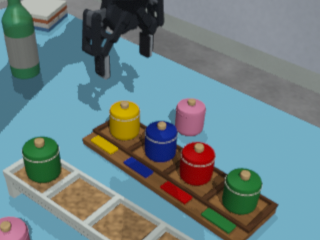

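The picture (crop of the side view) shows the open gripper above yellow, whose knob is at crop (125,103), with nothing in the way. Now I descend and grip.

Emit:
jog_arm(
  plan=[
    {"travel": [0.001, 0, 0.02], "yaw": 0, "jaw": 1},
    {"travel": [0.001, 0, 0.05], "yaw": 0, "jaw": 1},
    {"travel": [0.001, 0, 0.08], "yaw": 0, "jaw": 1},
    {"travel": [0.001, 0, 0.095], "yaw": 0, "jaw": 1},
    {"travel": [0.001, 0, 0.101], "yaw": 0, "jaw": 1},
    {"travel": [0.001, 0, 0.101], "yaw": 0, "jaw": 1},
    {"travel": [0.001, 0, 0.101], "yaw": 0, "jaw": 0.75},
    {"travel": [0.001, 0, 0.101], "yaw": 0, "jaw": 0.65},
    {"travel": [0.001, 0, 0.101], "yaw": 0, "jaw": 0.55},
    {"travel": [0.001, 0, 0.101], "yaw": 0, "jaw": 0.4},
    {"travel": [0.001, 0, 0.101], "yaw": 0, "jaw": 0.4},
    {"travel": [0.001, 0, 0.101], "yaw": 0, "jaw": 0.4},
    {"travel": [0.001, 0, 0.101], "yaw": 0, "jaw": 0.4},
    {"travel": [0.001, 0, 0.101], "yaw": 0, "jaw": 0.4},
  ],
  newtons=40,
)

```text
clock: 3.95
ee_pos: [673.7, 133.4, 51.0]
tool_rot: [0.707, 0.707, 0.001, 0.001]
wrist_force: [-1.2, -1.3, 5.7]
grip_width: 0.595
grip_force: 41.3
```

Emit:
jog_arm(
  plan=[
    {"travel": [0, 0, -0.01], "yaw": 0, "jaw": 0.4},
    {"travel": [0, 0, -0.03], "yaw": 0, "jaw": 0.4},
    {"travel": [0, 0, -0.06], "yaw": 0, "jaw": 0.4},
    {"travel": [0, 0, -0.09], "yaw": 0, "jaw": 0.4},
    {"travel": [-0.005, -0.003, -0.11], "yaw": 0, "jaw": 0.4},
    {"travel": [-0.02, -0.014, -0.115], "yaw": 0, "jaw": 0.4},
    {"travel": [-0.045, -0.03, -0.115], "yaw": 0, "jaw": 0.4},
    {"travel": [-0.07, -0.047, -0.115], "yaw": 0, "jaw": 0.4},
    {"travel": [-0.095, -0.064, -0.115], "yaw": 0, "jaw": 0.4},
    {"travel": [-0.12, -0.081, -0.115], "yaw": 0, "jaw": 0.4},
    {"travel": [-0.145, -0.098, -0.115], "yaw": 0, "jaw": 0.4},
    {"travel": [-0.17, -0.115, -0.115], "yaw": 0, "jaw": 0.4},
    {"travel": [-0.195, -0.132, -0.115], "yaw": 0, "jaw": 0.4},
    {"travel": [-0.22, -0.149, -0.115], "yaw": 0, "jaw": 0.4},
    {"travel": [-0.238, -0.161, -0.11], "yaw": 0, "jaw": 0.4},
    {"travel": [-0.248, -0.168, -0.1], "yaw": 0, "jaw": 0.4},
    {"travel": [-0.248, -0.168, -0.09], "yaw": 0, "jaw": 0.4},
    {"travel": [-0.248, -0.168, -0.09], "yaw": 0, "jaw": 0.4},
    {"travel": [-0.248, -0.168, -0.09], "yaw": 0, "jaw": 0.4},
  ],
)

```text
clock: 5.85
ee_pos: [505.9, -113.4, 139.1]
tool_rot: [0.706, 0.708, 0.0, -0.0]
wrist_force: [0.3, 1.0, -1.8]
grip_width: 0.594
grip_force: 42.2
```

```bash
python3 - <<'E'
from bench import env
import cv2
s=env.observe();print(s['ee_pos'],s['tool_rot'].round(4),s['wrist_force'],s['grip_width'])
f=env.grab_frame('side');cv2.imwrite('pics/s2.png',f['color'][60:400,150:500,::-1])
E
```

```text
[ 505.9278471  -113.37966849  139.1242003 ] [ 7.061e-01  7.081e-01  5.000e-04 -4.000e-04] [ 0.30895319  0.97230268 -1.75254572] 0.5944977229437066
```

View pics/s2.png

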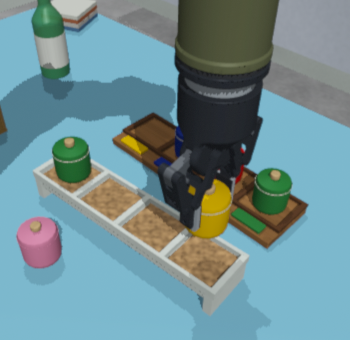

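The picture shows yellow held upright above the rightmost bay, jar at crop (210,208). Lowering it now.

Emit:
jog_arm(
  plan=[
    {"travel": [-0.001, 0, 0.015], "yaw": 0, "jaw": 0.4},
    {"travel": [-0.001, 0, 0.035], "yaw": 0, "jaw": 0.4},
    {"travel": [-0.001, 0, 0.047], "yaw": 0, "jaw": 0.4},
    {"travel": [-0.001, 0, 0.053], "yaw": 0, "jaw": 0.4},
    {"travel": [-0.001, 0, 0.056], "yaw": 0, "jaw": 0.4},
    {"travel": [-0.001, 0, 0.058], "yaw": 0, "jaw": 0.4},
    {"travel": [-0.001, 0, 0.059], "yaw": 0, "jaw": 0.4},
    {"travel": [-0.001, 0, 0.059], "yaw": 0, "jaw": 0.4},
    {"travel": [-0.001, 0, 0.059], "yaw": 0, "jaw": 0.4},
  ],
)

```text
clock: 6.8
ee_pos: [505.4, -116.1, 80.6]
tool_rot: [0.707, 0.707, 0.0, 0.0]
wrist_force: [-1.0, 1.0, -2.8]
grip_width: 0.595
grip_force: 42.3
```

Not in contact yet, so I creep down in 1 mm steps.

Emit:
jog_arm(
  plan=[
    {"travel": [0, 0, 0.001], "yaw": 0, "jaw": 0.4},
    {"travel": [0, 0, 0.001], "yaw": 0, "jaw": 0.4},
    {"travel": [0, 0, 0.002], "yaw": 0, "jaw": 0.4},
    {"travel": [0, 0, 0.002], "yaw": 0, "jaw": 0.4},
  ],
)

```text
clock: 7.2
ee_pos: [505.3, -116.1, 78.9]
tool_rot: [0.707, 0.707, -0.0, 0.0]
wrist_force: [-3.0, 1.1, 6.1]
grip_width: 0.597
grip_force: 43.0
```

Emit:
jog_arm(
  plan=[
    {"travel": [0, 0, 0], "yaw": 0, "jaw": 0.63},
    {"travel": [0, 0, 0], "yaw": 0, "jaw": 0.68},
    {"travel": [0, 0, 0], "yaw": 0, "jaw": 0.8},
    {"travel": [0, 0, 0], "yaw": 0, "jaw": 0.9},
    {"travel": [0, 0, 0], "yaw": 0, "jaw": 0.95},
    {"travel": [0, 0, 0], "yaw": 0, "jaw": 0.95},
    {"travel": [0, 0, -0.02], "yaw": 0, "jaw": 0.95},
    {"travel": [0, 0, -0.06], "yaw": 0, "jaw": 0.95},
    {"travel": [0, 0, -0.09], "yaw": 0, "jaw": 0.95},
    {"travel": [0.02, 0.02, -0.09], "yaw": 0, "jaw": 0.95},
    {"travel": [0.045, 0.045, -0.09], "yaw": 0, "jaw": 0.95},
    {"travel": [0.07, 0.07, -0.09], "yaw": 0, "jaw": 0.95},
    {"travel": [0.095, 0.095, -0.09], "yaw": 0, "jaw": 0.95},
    {"travel": [0.12, 0.12, -0.09], "yaw": 0, "jaw": 0.95},
    {"travel": [0.145, 0.145, -0.09], "yaw": 0, "jaw": 0.95},
    {"travel": [0.162, 0.162, -0.09], "yaw": 0, "jaw": 0.95},
    {"travel": [0.167, 0.167, -0.08], "yaw": 0, "jaw": 0.95},
    {"travel": [0.167, 0.167, -0.07], "yaw": 0, "jaw": 0.95},
    {"travel": [0.167, 0.167, -0.07], "yaw": 0, "jaw": 0.95},
  ],
)

```text
clock: 9.1
ee_pos: [670.2, 49.3, 145.7]
tool_rot: [0.707, 0.707, -0.002, -0.001]
wrist_force: [0.3, 0.0, 0.1]
grip_width: 0.952
grip_force: 0.0
```

```bash
python3 - <<'E'
from bench import env
import cv2
from h import *
s=env.observe();print(s['ee_pos'],s['tool_rot'].round(4),s['grip_width'])
f=env.grab_frame('side');cv2.imwrite('pics/s3.png',f['color'][60:400,150:500,::-1])
W=pts(f);d=np.hypot(W[...,0]-505,W[...,1]+116);m=(d<38)&(abs(W[...,2]-96)<5)
print(m.sum(),cv2.minEnclosingCircle(W[m][:,:2].astype(np.float32)),np.median(W[m][:,2]))
E
```

```text
[670.24826961  49.32190523 145.72269448] [ 0.7071  0.7071 -0.0022 -0.0009] 0.9518126047322883
971 ((505.4282531738281, -116.95027923583984), 25.02609634399414) 94.2948536535601
```

View pics/s3.png

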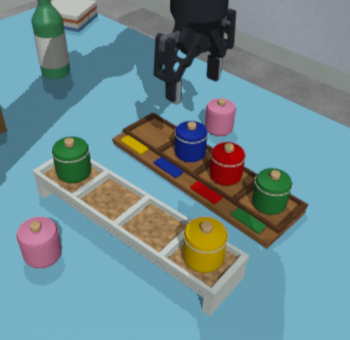

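The picture shows yellow standing in the rightmost bay (crop 205,243), measured at (505,-117) with its top at the right height. Next is blue.

Emit:
jog_arm(
  plan=[
    {"travel": [0.001, 0.002, 0.02], "yaw": 0, "jaw": 0.95},
    {"travel": [0.001, 0.002, 0.05], "yaw": 0, "jaw": 0.95},
    {"travel": [0.001, 0.002, 0.075], "yaw": 0, "jaw": 0.95},
    {"travel": [0.001, 0.002, 0.09], "yaw": 0, "jaw": 0.95},
    {"travel": [0.001, 0.002, 0.096], "yaw": 0, "jaw": 0.95},
    {"travel": [0.001, 0.002, 0.096], "yaw": 0, "jaw": 0.95},
    {"travel": [0.001, 0.002, 0.096], "yaw": 0, "jaw": 0.75},
    {"travel": [0.001, 0.002, 0.096], "yaw": 0, "jaw": 0.65},
    {"travel": [0.001, 0.002, 0.096], "yaw": 0, "jaw": 0.55},
    {"travel": [0.001, 0.002, 0.096], "yaw": 0, "jaw": 0.4},
    {"travel": [0.001, 0.002, 0.096], "yaw": 0, "jaw": 0.4},
    {"travel": [0.001, 0.002, 0.096], "yaw": 0, "jaw": 0.4},
    {"travel": [0.001, 0.002, 0.096], "yaw": 0, "jaw": 0.4},
    {"travel": [0.001, 0.002, 0.096], "yaw": 0, "jaw": 0.4},
  ],
)

```text
clock: 10.55
ee_pos: [674.4, 52.3, 53.9]
tool_rot: [0.707, 0.707, 0.0, 0.001]
wrist_force: [-2.1, -1.2, 6.0]
grip_width: 0.596
grip_force: 41.1
```

Emit:
jog_arm(
  plan=[
    {"travel": [0, 0, -0.01], "yaw": 0, "jaw": 0.4},
    {"travel": [0, 0, -0.03], "yaw": 0, "jaw": 0.4},
    {"travel": [0, 0, -0.06], "yaw": 0, "jaw": 0.4},
    {"travel": [0, 0, -0.09], "yaw": 0, "jaw": 0.4},
    {"travel": [-0.002, -0.004, -0.11], "yaw": 0, "jaw": 0.4},
    {"travel": [-0.008, -0.016, -0.115], "yaw": 0, "jaw": 0.4},
    {"travel": [-0.02, -0.04, -0.115], "yaw": 0, "jaw": 0.4},
    {"travel": [-0.032, -0.064, -0.115], "yaw": 0, "jaw": 0.4},
    {"travel": [-0.044, -0.088, -0.115], "yaw": 0, "jaw": 0.4},
    {"travel": [-0.056, -0.112, -0.115], "yaw": 0, "jaw": 0.4},
    {"travel": [-0.068, -0.136, -0.115], "yaw": 0, "jaw": 0.4},
    {"travel": [-0.08, -0.16, -0.11], "yaw": 0, "jaw": 0.4},
    {"travel": [-0.086, -0.172, -0.1], "yaw": 0, "jaw": 0.4},
    {"travel": [-0.087, -0.174, -0.09], "yaw": 0, "jaw": 0.4},
    {"travel": [-0.087, -0.174, -0.08], "yaw": 0, "jaw": 0.4},
    {"travel": [-0.087, -0.174, -0.08], "yaw": 0, "jaw": 0.4},
    {"travel": [-0.087, -0.174, -0.08], "yaw": 0, "jaw": 0.4},
    {"travel": [-0.087, -0.174, -0.08], "yaw": 0, "jaw": 0.4},
  ],
)

```text
clock: 12.35
ee_pos: [501.0, -34.3, 132.5]
tool_rot: [0.707, 0.708, 0.0, 0.0]
wrist_force: [0.5, 1.0, -1.5]
grip_width: 0.592
grip_force: 42.2
```

Emit:
jog_arm(
  plan=[
    {"travel": [0, 0, 0.015], "yaw": 0, "jaw": 0.4},
    {"travel": [0, 0, 0.03], "yaw": 0, "jaw": 0.4},
    {"travel": [0, 0, 0.04], "yaw": 0, "jaw": 0.4},
    {"travel": [0, 0, 0.045], "yaw": 0, "jaw": 0.4},
    {"travel": [0, 0, 0.047], "yaw": 0, "jaw": 0.4},
    {"travel": [0, 0, 0.048], "yaw": 0, "jaw": 0.4},
    {"travel": [0, 0, 0.049], "yaw": 0, "jaw": 0.4},
    {"travel": [0, 0, 0.05], "yaw": 0, "jaw": 0.4},
    {"travel": [0, 0, 0.05], "yaw": 0, "jaw": 0.4},
    {"travel": [0, 0, 0.05], "yaw": 0, "jaw": 0.4},
  ],
)

```text
clock: 13.35
ee_pos: [500.2, -35.0, 82.4]
tool_rot: [0.707, 0.707, 0.0, 0.0]
wrist_force: [-0.0, 0.5, -2.2]
grip_width: 0.594
grip_force: 42.3
```

Emit:
jog_arm(
  plan=[
    {"travel": [0, 0, 0.001], "yaw": 0, "jaw": 0.4},
    {"travel": [0, 0, 0.001], "yaw": 0, "jaw": 0.4},
    {"travel": [0, 0, 0.002], "yaw": 0, "jaw": 0.4},
    {"travel": [0, 0, 0.002], "yaw": 0, "jaw": 0.4},
  ],
)

```text
clock: 13.75
ee_pos: [500.3, -35.0, 81.8]
tool_rot: [0.707, 0.707, -0.0, 0.001]
wrist_force: [-4.1, -0.8, 16.3]
grip_width: 0.594
grip_force: 44.0
```

Emit:
jog_arm(
  plan=[
    {"travel": [0, 0, -0.001], "yaw": 0, "jaw": 0.4},
    {"travel": [0, 0, -0.001], "yaw": 0, "jaw": 0.63},
    {"travel": [0, 0, -0.001], "yaw": 0, "jaw": 0.68},
    {"travel": [0, 0, -0.001], "yaw": 0, "jaw": 0.8},
    {"travel": [0, 0, -0.001], "yaw": 0, "jaw": 0.9},
    {"travel": [0, 0, -0.001], "yaw": 0, "jaw": 0.95},
    {"travel": [0, 0, -0.001], "yaw": 0, "jaw": 0.95},
    {"travel": [0, 0, -0.02], "yaw": 0, "jaw": 0.95},
    {"travel": [0, 0, -0.06], "yaw": 0, "jaw": 0.95},
    {"travel": [0, 0, -0.09], "yaw": 0, "jaw": 0.95},
    {"travel": [0.001, 0.02, -0.09], "yaw": 0, "jaw": 0.95},
    {"travel": [0.003, 0.05, -0.09], "yaw": 0, "jaw": 0.95},
    {"travel": [0.005, 0.08, -0.09], "yaw": 0, "jaw": 0.95},
    {"travel": [0.007, 0.11, -0.09], "yaw": 0, "jaw": 0.95},
    {"travel": [0.009, 0.14, -0.09], "yaw": 0, "jaw": 0.95},
    {"travel": [0.01, 0.16, -0.09], "yaw": 0, "jaw": 0.95},
    {"travel": [0.01, 0.169, -0.08], "yaw": 0, "jaw": 0.95},
    {"travel": [0.01, 0.169, -0.07], "yaw": 0, "jaw": 0.95},
    {"travel": [0.01, 0.169, -0.07], "yaw": 0, "jaw": 0.95},
    {"travel": [0.01, 0.169, -0.07], "yaw": 0, "jaw": 0.95},
  ],
)

```text
clock: 15.75
ee_pos: [667.8, -25.1, 149.8]
tool_rot: [0.707, 0.707, -0.001, -0.001]
wrist_force: [0.2, -0.9, 0.1]
grip_width: 0.95
grip_force: 0.0
```

```bash
python3 - <<'E'
from bench import env
import cv2
from h import *
s=env.observe();print(s['ee_pos'],s['tool_rot'].round(4),s['grip_width'])
f=env.grab_frame('side');cv2.imwrite('pics/s4.png',f['color'][60:400,150:500,::-1])
W=pts(f)
for x,y,z in((505,-116,96),(500,-35,96),(669,-25,68)):
    d=np.hypot(W[...,0]-x,W[...,1]-y);m=(d<38)&(abs(W[...,2]-z)<5)
    print(m.sum(),cv2.minEnclosingCircle(W[m][:,:2].astype(np.float32)),np.median(W[m][:,2]))
E
```

```text
[667.83532827 -25.07943659 149.75640762] [ 7.068e-01  7.075e-01 -7.000e-04 -6.000e-04] 0.9500595472983845
969 ((504.67950439453125, -116.43440246582031), 25.217140197753906) 94.29714505852354
811 ((500.1259765625, -37.10281753540039), 25.249643325805664) 94.36300890073409
508 ((669.557861328125, -26.747684478759766), 25.827119827270508) 66.30688686822415
```

View pics/s4.png

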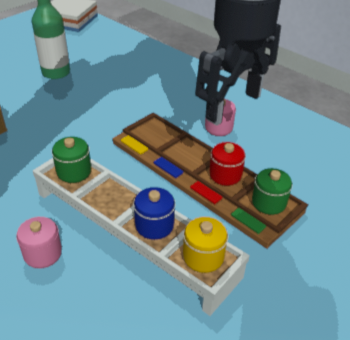

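The picture shows blue (crop 155,212) and yellow (205,243) upright in their bays, and the gripper above red (227,162). Now red.

Emit:
jog_arm(
  plan=[
    {"travel": [0, 0.001, 0.02], "yaw": 0, "jaw": 0.95},
    {"travel": [0, 0.001, 0.05], "yaw": 0, "jaw": 0.95},
    {"travel": [0, 0.001, 0.08], "yaw": 0, "jaw": 0.95},
    {"travel": [0, 0.001, 0.095], "yaw": 0, "jaw": 0.95},
    {"travel": [0, 0.001, 0.1], "yaw": 0, "jaw": 0.95},
    {"travel": [0, 0.001, 0.1], "yaw": 0, "jaw": 0.95},
    {"travel": [0, 0.001, 0.1], "yaw": 0, "jaw": 0.75},
    {"travel": [0, 0.001, 0.1], "yaw": 0, "jaw": 0.65},
    {"travel": [0, 0.001, 0.1], "yaw": 0, "jaw": 0.55},
    {"travel": [0, 0.001, 0.1], "yaw": 0, "jaw": 0.4},
    {"travel": [0, 0.001, 0.1], "yaw": 0, "jaw": 0.4},
    {"travel": [0, 0.001, 0.1], "yaw": 0, "jaw": 0.4},
    {"travel": [0, 0.001, 0.1], "yaw": 0, "jaw": 0.4},
    {"travel": [0, 0.001, 0.1], "yaw": 0, "jaw": 0.4},
  ],
)

```text
clock: 17.2
ee_pos: [670.9, -24.8, 52.0]
tool_rot: [0.707, 0.707, 0.001, 0.001]
wrist_force: [-1.3, -0.7, 7.3]
grip_width: 0.591
grip_force: 42.6
```

Emit:
jog_arm(
  plan=[
    {"travel": [0, 0, -0.01], "yaw": 0, "jaw": 0.4},
    {"travel": [0, 0, -0.03], "yaw": 0, "jaw": 0.4},
    {"travel": [0, 0, -0.06], "yaw": 0, "jaw": 0.4},
    {"travel": [0, 0, -0.09], "yaw": 0, "jaw": 0.4},
    {"travel": [0.002, -0.005, -0.11], "yaw": 0, "jaw": 0.4},
    {"travel": [0.006, -0.016, -0.115], "yaw": 0, "jaw": 0.4},
    {"travel": [0.016, -0.04, -0.115], "yaw": 0, "jaw": 0.4},
    {"travel": [0.026, -0.064, -0.115], "yaw": 0, "jaw": 0.4},
    {"travel": [0.035, -0.088, -0.115], "yaw": 0, "jaw": 0.4},
    {"travel": [0.045, -0.112, -0.115], "yaw": 0, "jaw": 0.4},
    {"travel": [0.055, -0.136, -0.115], "yaw": 0, "jaw": 0.4},
    {"travel": [0.064, -0.16, -0.11], "yaw": 0, "jaw": 0.4},
    {"travel": [0.069, -0.172, -0.1], "yaw": 0, "jaw": 0.4},
    {"travel": [0.07, -0.175, -0.09], "yaw": 0, "jaw": 0.4},
    {"travel": [0.07, -0.175, -0.08], "yaw": 0, "jaw": 0.4},
    {"travel": [0.07, -0.175, -0.08], "yaw": 0, "jaw": 0.4},
    {"travel": [0.07, -0.175, -0.08], "yaw": 0, "jaw": 0.4},
    {"travel": [0.07, -0.175, -0.08], "yaw": 0, "jaw": 0.4},
  ],
)

```text
clock: 19.0
ee_pos: [495.8, 44.9, 130.3]
tool_rot: [0.707, 0.707, 0.0, -0.0]
wrist_force: [0.7, -0.1, -1.3]
grip_width: 0.594
grip_force: 42.0
```

Emit:
jog_arm(
  plan=[
    {"travel": [0, 0, 0.015], "yaw": 0, "jaw": 0.4},
    {"travel": [0, 0, 0.03], "yaw": 0, "jaw": 0.4},
    {"travel": [0, 0, 0.04], "yaw": 0, "jaw": 0.4},
    {"travel": [0, 0, 0.045], "yaw": 0, "jaw": 0.4},
    {"travel": [0, 0, 0.047], "yaw": 0, "jaw": 0.4},
    {"travel": [0, 0, 0.048], "yaw": 0, "jaw": 0.4},
    {"travel": [0, 0, 0.049], "yaw": 0, "jaw": 0.4},
    {"travel": [0, 0, 0.049], "yaw": 0, "jaw": 0.4},
    {"travel": [0, 0, 0.049], "yaw": 0, "jaw": 0.4},
  ],
)

```text
clock: 19.9
ee_pos: [495.3, 45.0, 81.6]
tool_rot: [0.707, 0.707, 0.0, 0.0]
wrist_force: [0.1, -0.1, -1.2]
grip_width: 0.59
grip_force: 42.1
```

Emit:
jog_arm(
  plan=[
    {"travel": [0, 0, 0.001], "yaw": 0, "jaw": 0.4},
    {"travel": [0, 0, 0.001], "yaw": 0, "jaw": 0.4},
    {"travel": [0, 0, 0.0015], "yaw": 0, "jaw": 0.4},
    {"travel": [0, 0, 0.0015], "yaw": 0, "jaw": 0.4},
  ],
)

```text
clock: 20.3
ee_pos: [495.1, 45.0, 79.9]
tool_rot: [0.707, 0.707, 0.0, 0.0]
wrist_force: [-0.5, -0.2, 1.1]
grip_width: 0.592
grip_force: 42.2
```

Touching (1 N against -1.2 N hanging). I release, rise and move clear.

Emit:
jog_arm(
  plan=[
    {"travel": [0, 0, 0.0005], "yaw": 0, "jaw": 0.4},
    {"travel": [0, 0, 0.0005], "yaw": 0, "jaw": 0.63},
    {"travel": [0, 0, 0.0005], "yaw": 0, "jaw": 0.68},
    {"travel": [0, 0, 0.0005], "yaw": 0, "jaw": 0.8},
    {"travel": [0, 0, 0.0005], "yaw": 0, "jaw": 0.9},
    {"travel": [0, 0, 0.0005], "yaw": 0, "jaw": 0.95},
    {"travel": [0, 0, 0.0005], "yaw": 0, "jaw": 0.95},
    {"travel": [0, 0, -0.02], "yaw": 0, "jaw": 0.95},
    {"travel": [0, 0, -0.06], "yaw": 0, "jaw": 0.95},
    {"travel": [0, 0, -0.1], "yaw": 0, "jaw": 0.95},
    {"travel": [0, 0.02, -0.13], "yaw": 0, "jaw": 0.95},
    {"travel": [0, 0.05, -0.14], "yaw": 0, "jaw": 0.95},
    {"travel": [0, 0.09, -0.14], "yaw": 0, "jaw": 0.95},
    {"travel": [0, 0.13, -0.14], "yaw": 0, "jaw": 0.95},
    {"travel": [0, 0.16, -0.14], "yaw": 0, "jaw": 0.95},
    {"travel": [0, 0.17, -0.14], "yaw": 0, "jaw": 0.95},
    {"travel": [0, 0.17, -0.14], "yaw": 0, "jaw": 0.95},
    {"travel": [0, 0.17, -0.14], "yaw": 0, "jaw": 0.95},
  ],
)

```text
clock: 22.1
ee_pos: [664.4, 45.4, 219.4]
tool_rot: [0.707, 0.708, -0.0, -0.0]
wrist_force: [-0.3, 0.8, 0.3]
grip_width: 0.95
grip_force: 0.0
```

```bash
python3 - <<'E'
from bench import env
import cv2
from h import *
f=env.grab_frame('side');cv2.imwrite('pics/s5.png',f['color'][60:400,150:500,::-1])
W=pts(f)
for x,y,z in((505,-116,96),(500,-35,96),(496,45,96),(493,121,96),(665,-109,68)):
    d=np.hypot(W[...,0]-x,W[...,1]-y);m=(d<38)&(abs(W[...,2]-z)<5)
    print(m.sum(),cv2.minEnclosingCircle(W[m][:,:2].astype(np.float32)),np.median(W[m][:,2]))
s=env.observe();print(s['ee_pos'],s['qd'].round(3))
E
```

```text
975 ((504.866943359375, -116.46287536621094), 25.00574493408203) 94.32667638805663
814 ((500.291748046875, -37.237754821777344), 25.237075805664062) 94.26336731621916
669 ((495.0740966796875, 43.74360275268555), 24.722795486450195) 94.33343231581006
575 ((493.78082275390625, 121.51953125), 25.267833709716797) 94.41724140946968
598 ((665.068115234375, -108.84513854980469), 25.59711456298828) 66.27162684919378
[664.19650256  45.30516376 219.68107551] [ 0.002 -0.01  -0.002  0.003  0.002 -0.     0.001]
```

View pics/s5.png

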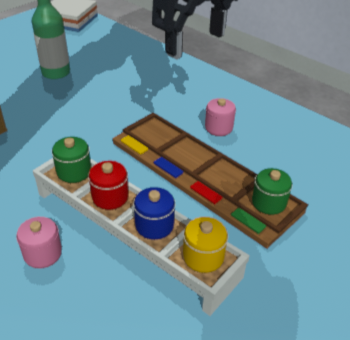

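The picture shows green (70,160), red (108,185), blue (155,212) and yellow (205,243) upright in the rack. The carrier's green jar (272,190) and both pink jars have not moved, and the gripper is clear.

```bash
python3 -c "
from bench import env
print(env.finish_job())"
```

```text
the job is handed in; nothing more can be done
None
```

The job is handed in after about 22 s of robot time: red, blue and yellow stand upright and released in the display rack, left to right in the reverse of their carrier order, and both green jars and the pink look-alikes are untouched.

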